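# Line up the guide bushes by height

### The job

The toggle clamp on the bench is holding one of the four flanged steel guide bushes: flip its handle over to release that bush, and leave the clamp open. Stand all four bushes upright on the ring marks of the aluminium rail, one centred on each ring, in order of height, with the shortest on the mark next to the tall end stop and the tallest farthest from it. Do not knock any bush over, and leave the oil bottle and the wrench where they are.

Things in the scene. Friction and masses are not known exactly. Their poses are not given: they have to be found in the camera images.
- bush_a: the shortest flanged guide bush: plain steel, an upright barrel 20 mm in diameter on a round foot flange 48 mm in diameter and 8 mm thick, 44 mm tall in all, weight 0.1 to 0.55 kg. Origin: centre of the underside; z up along the barrel. One of the four bushes (any of them) starts in the clamping fixture; all four start standing on the bench top
- bush_b: the second shortest flanged guide bush: plain steel, an upright barrel 24 mm in diameter on a round foot flange 48 mm in diameter and 8 mm thick, 58 mm tall in all, weight 0.1 to 0.55 kg. Origin: centre of the underside; z up along the barrel. One of the four bushes (any of them) starts in the clamping fixture; all four start standing on the bench top
- bush_c: the second tallest flanged guide bush: plain steel, an upright barrel 28 mm in diameter on a round foot flange 48 mm in diameter and 8 mm thick, 72 mm tall in all, weight 0.1 to 0.55 kg. Origin: centre of the underside; z up along the barrel. One of the four bushes (any of them) starts in the clamping fixture; all four start standing on the bench top
- bush_d: the tallest flanged guide bush: plain steel, an upright barrel 32 mm in diameter on a round foot flange 48 mm in diameter and 8 mm thick, 86 mm tall in all, weight 0.1 to 0.55 kg. Origin: centre of the underside; z up along the barrel. One of the four bushes (any of them) starts in the clamping fixture; all four start standing on the bench top
- rail: fixed flat aluminium sorting rail, 64 mm wide (its x), 360 mm long (its y), 12 mm thick. Origin: centre of its underside, on the bench; its top face is at z = 12 mm. Four engraved rings of 55 mm diameter mark the places on the top face, on its centre line at y = -105, -35, 35 and 105 mm in the rail's frame. They are flat marks, without a recess
- end_stop: fixed dark steel end stop standing on one end of the rail (either end: y = +165 or -165 mm in the rail's frame), 50 mm across the rail, 20 mm thick, 45 mm tall. Origin: centre of its underside. From it the four marks lie at 60, 130, 200 and 270 mm. A low strip only 5 mm high lies on the other end of the rail
- clamp_handle (a joint): toggle clamp handle, rad: 0 = clamped (leaning 0.3 towards the clamped bush), 1.9 = swung over, away from the bush, fully open; from about 1.0 on it falls open by itself. A few newtons at the tip move it. Clamped, a fork straddles the barrel 1 to 2 mm above the flange and locks it down; open, the fork stands upright behind the bush
- handle_tip (a point): top end of the clamp's red grip (18 mm diameter, 55 mm long). z: along the handle, away from its pivot, which lies 105 mm back along z and 41 mm above the bench; x: along the level pivot axis; y: the way the handle opens, away from the bush. The bush stands 86 mm from the pivot, on the -y side, in a square pocket 54 mm wide, walls 6 mm high, 8 mm thick, its floor the bench
- oil_bottle: bystander: white plastic oil bottle, 50 mm in diameter, 110 mm tall, standing on the bench. Origin: centre of its underside
- wrench: bystander: steel wrench, 160 mm long, lying on the bench to the left of the rail. Origin: centre of its underside; x along its length
There are look-alikes about, which are no part of the job. Leave any blue look-alike of the bush_d alone. Leave any turquoise look-alike of the bush_a alone.

How it is judged:
By the outcome, as a careful person would: the job done as asked, in the order asked, and still so for the second after the job is handed in, with the robot touching nothing.
It also fails if it takes over 112 s, if anything falls off the work surface, if the arm or the gripper's body presses on something with over 40 N, if the wrist force passes 120 N, or if a joint passes its speed limit or range.

### The arm

A 7-joint arm with a two-finger parallel gripper is mounted at the origin on the work surface. World frame = base frame: x ahead of the robot, y to its left, z up, the work surface at z = 0. Lengths are in mm, angles in degrees, forces in N, time in s.
With the tool pointing down it reaches from about 425 to 875 mm from the base axis. Payload 4.7 kg.
Tool frame: the origin (TCP) lies on the front face of the gripper's body, between the roots of the fingers; the fingertips stand 73 mm ahead of it and the grasp point (between the pads) lies 54 mm ahead of it; z points along the fingers, y is the line along which they close (so a half turn about z gives the same grasp; the last joint's range is limited). The gripper opens to 85 mm and grips with 20 to 120 N. Pads are 22 mm wide; open, the fingers measure 114 mm over their backs; the gripper's body (76 mm by 85 mm) begins 54 mm behind the grasp point. The pads swing forward as they close: fully open they stand 13 mm farther back than shut.
Start: joints at [-74.765, 18.392, -4.016, 83.108, 1.295, 78.541, -3.26], TCP at [161.968, 629.511, 303.949] pointing down, gripper open.
Joint ranges: [-163.93, 163.93], [-17.29, 119.83], [-79.2, 71.16], [3.27, 140.29], [-89.18, 269.18], [5.43, 117.66], [-154.24, 154.24]. Speed limits (degrees/s): [147.25, 147.25, 180, 180, 180, 180, 180].

### API

Orientations are given as a 3x3 rotation matrix whose columns are the frame's x, y, z axes.
In Python, from rig import r, capture gives the robot as it stands.
- The arm moves only by the shell command python3 -m pendant 'ROWS' [OPENING]. ROWS is JSON, a list of rows, each a list of 2 entries, a list of its own where there are three numbers: the shift along the tool's x, y, z in cm, then the turn, a rotation vector about the tool's x, y, z in rad. In form: [[[x, y, z], [ax, ay, az]], ...]. A call has 1 to 12 rows; each row shifts and turns the commanded pose from where the row before left it, along the tool's axes as they then stand; what a row does not reach is not made up. A row lasts 1/12 s, in which the tool goes at most 41.7 mm and 7.16 degrees, less where a joint would pass 70% of its speed; a pose out of reach is approached as far as the arm can. A call with a gripper value outside its range is refused whole. OPENING is the closure, from -1 (fully open) to 1 (shut), so that 0 is half open, set as the call begins (- or left out, the last holds). The fingers move at their own pace and stop on an object; the grip force is fixed at half the most. Time passes only in rows, so rows that do not move let the fingers close. It gives the time, the measured TCP pose, the force, the opening and the grip force at its end, in the units of the state.
- r.sense(): the state, without advancing time (a new reading comes with each control period).
- capture(name): name is "side" or "top" or "wrist"; returns a dict with "image" (480x640x3 uint8, red, green, blue), "depth" (480x640 float32, mm along the optical axis (not along the pixel's ray), 0 where there is no reading), "K" (3x3 intrinsics, pixels), "k1" (the pictures are not rectified: a ray, as slopes to the right and down, at radius r is drawn at 1 + k1 r^2 times it, then the intrinsics apply), "xyz" and "attitude" of the camera in the world. Camera axes: x right, y down, z forward; pixel columns grow to the right and rows downward; lengths in mm; the calibration is good to about 2 mm. A picture is of the moment at which its call begins.
- r.sign_off(): hands the job in; it is judged then, once.
The state is a dict: "time_s": time; "joint_positions": joint angles; "joint_velocities": joint speeds; "joint_efforts": joint torques, N m; "tcp_pos": TCP position; "ee_rot": TCP orientation; "wrist_force": force on the tool from outside, world axes, zero at the start; "wrist_torque": the same for the moment, N m; "width": opening from 0.0 (shut) to 1.0 (fully open); "finger_force": force on a finger pad.
Only numpy, scipy, OpenCV 4.12 (cv2) and the standard library are available. Lean on these libraries where they do the work, as an engineer would, in place of code of your own. Each camera call takes 0.05 s, during which the arm holds its last target. There are 200 camera calls.

## Working session

There is one attempt and no reset: what is moved stays moved. The work goes in short steps, Python scripts to look and compute and a shell command to move; the robot and the scene stay as the last step left them, time stands still between calls to the robot, and variables do not carry over. Pictures are saved under pics/ and viewed, at most 14 in all, crops included, and the job is handed in when it is done.

```bash
mkdir -p pics; ls; cat > h.py <<'E'
import numpy as np, cv2
from rig import r, capture
def snap(name,fn):
    c=capture(name); cv2.imwrite('pics/'+fn+'.png',c['image'][:,:,::-1]); np.savez('pics/'+fn+'.npz',**c); return c
def ray(c,u,v):
    K=np.array(c['K']); d=np.array([(u-K[0,2])/K[0,0],(v-K[1,2])/K[1,1]]); s=d.copy()
    for _ in range(20): s=d/(1+float(c['k1'])*(s@s))
    return np.array(c['attitude']).reshape(3,3)@np.array([s[0],s[1],1.]), np.array(c['xyz'])
def atz(c,u,v,z):
    d,o=ray(c,u,v); return o+d*(z-o[2])/d[2]
def atd(c,u,v):
    d,o=ray(c,u,v); return o+d*float(c['depth'][int(v),int(u)])
def proj(c,p):
    R=np.array(c['attitude']).reshape(3,3); q=R.T@(np.array(p)-np.array(c['xyz'])); s=q[:2]/q[2]
    s=s*(1+float(c['k1'])*(s@s)); K=np.array(c['K']); return s[0]*K[0,0]+K[0,2], s[1]*K[1,1]+K[1,2]
E
python3 - <<'E'
from h import *
for n in('top','side'):
    c=snap(n,n+'0'); print(n,c['xyz'],np.round(c['attitude'],3).tolist())
s=r.sense();print(s)
E
```

```text
pics
top [ 466.04253018  -56.30211101 1003.01869498] [[0.024, -0.996, 0.089], [-1.0, -0.024, -0.0], [0.003, -0.089, -0.996]]
side [223.84993084 655.08736366 558.11587122] [[-0.908, -0.205, 0.367], [-0.42, 0.466, -0.779], [-0.011, -0.861, -0.509]]
{'time_s': 0.1, 'joint_positions': array([-74.76262102,  18.43511082,  -4.01452808,  83.16730967,
         1.29435523,  78.5411723 ,  -3.26134612]), 'joint_velocities': array([ 0.02710315, -0.15659617,  0.09562968, -0.19523324, -0.01710177,
        0.01370902,  0.0136879 ]), 'joint_efforts': array([-1.67665034e-04, -4.94878256e+01, -3.84007730e-01, -3.15211987e+01,
        1.31081449e-02,  7.44904275e-03,  8.13827086e-06]), 'tcp_pos': array([161.93228475, 629.1416826 , 302.93452244]), 'ee_rot': array([[-9.68451853e-01,  2.49200507e-01, -3.41230208e-04],
       [ 2.49200724e-01,  9.68450390e-01, -1.68557205e-03],
       [-8.95808817e-05, -1.71743019e-03, -9.99998521e-01]]), 'wrist_force': array([-0.13543038,  0.72605519, -0.08637592]), 'wrist_torque': array([-0.03179521, -0.02427661, -0.03590648]), 'finger_force': 0.0, 'width': 0.9979214270578359}
```

View pics/top0.png

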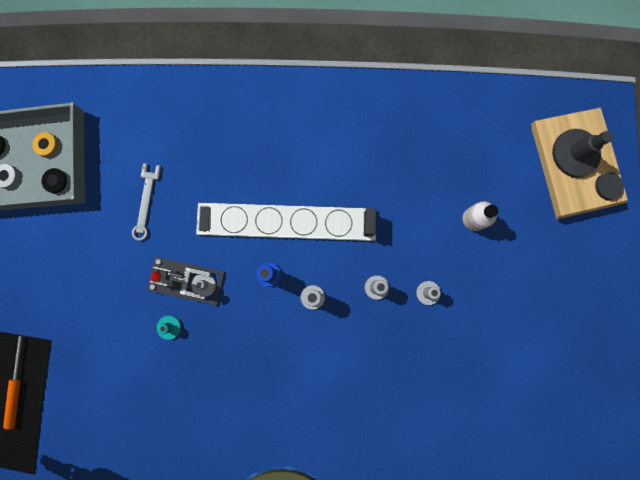

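View pics/side0.png

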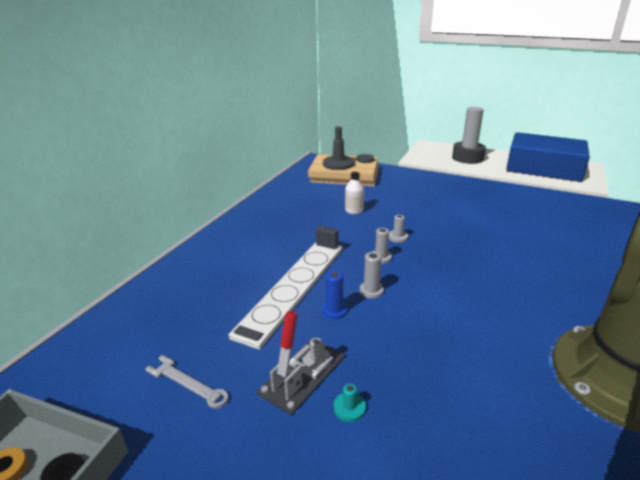

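Candidates, in top-image pixels:
- **Free steel bushes:** (313,298), (377,288) and (429,293).
- **Clamped bush:** (205,285).
- **Look-alikes to leave alone:** blue (268,274) and turquoise (168,328).
- **Rail:** the tall end stop is at (371,222). The low strip is at (204,218).
- **Red handle tip:** about (155,277).

The side view shows the free bushes at (372,275), (382,245) and (399,228). I'll check these in one close crop.

```bash
python3 - <<'E'
from h import *
c=np.load('pics/top0.npz'); im=c['image'][:,:,::-1]
a=cv2.resize(im[250:320,140:240],None,fx=8,fy=8,interpolation=cv2.INTER_CUBIC)
a=im[255:325,140:240]; b=im[265:320,290:450]
a=cv2.resize(a,(572,400),interpolation=cv2.INTER_CUBIC); 
b=cv2.resize(b,(800,275),interpolation=cv2.INTER_CUBIC)
s=np.load('pics/side0.npz')['image'][:,:,::-1][320:400,270:350]
s=cv2.resize(s,(228,228),interpolation=cv2.INTER_CUBIC)
o=np.zeros((600,800,3),np.uint8); a=cv2.resize(a,(464,325)); o[:325,:464]=a; o[:228,500:728]=s; o[325:]=b
cv2.imwrite('pics/crop0.png',o)
E
```

```text
(no output)
```

View pics/crop0.png

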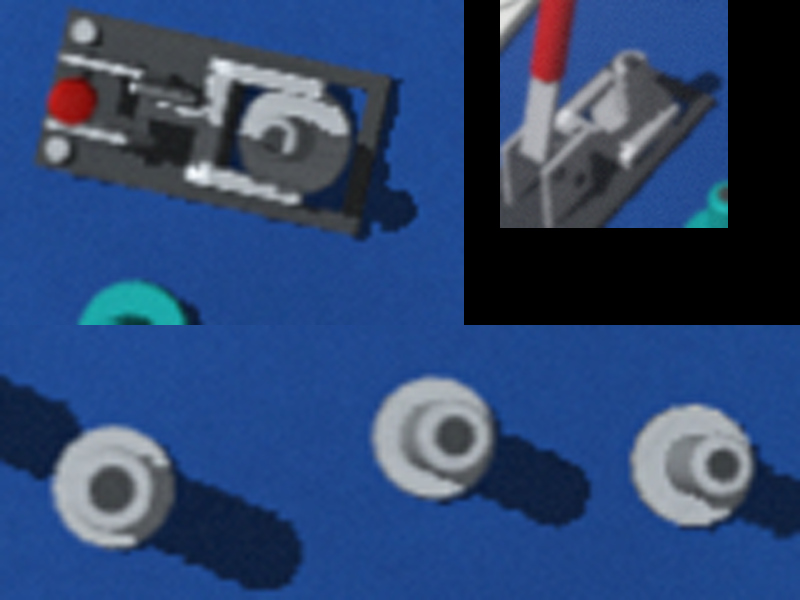

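```bash
python3 - <<'E'
from h import *
c=np.load('pics/top0.npz')
for n,f,t in [('1',(312.6,297.4),(312.2,297.8)),('2',(376.8,287.6),(381,287.2)),('3',(428.4,293.2),(434.6,293)),('clamp',(203.8,285.8),(202.1,284.7))]:
    p=atz(c,*f,8); 
    u,v=map(int,t); D=c['depth'][v-5:v+6,u-5:u+6]; d,o=ray(c,*t)
    zs=o[2]+d[2]*D.ravel(); print(n,np.round(p),'zmax',np.round(np.sort(zs)[-30:][::5],1))
    for h in(44,58,72,86): print('  ',h,np.round(atz(c,*t,h)[:2]-p[:2],1), end='')
    print()
for n,q,z in [('stop',(370.5,222.5),57),('strip',(204.5,218.5),17)]+[(f'r{i}',q,12) for i,q in enumerate([(234,219.5),(268.5,220.5),(303.5,221.5),(338.5,222.5)])]:
    print(n,np.round(atz(c,*q,z),1))
print('tip',np.round(atz(c,155.5,276.8,141)), 'turq',atz(c,168.5,328,8)[:2],'blue',atz(c,269.5,275.5,8)[:2])
# ring refinement
g=cv2.cvtColor(c['image'],cv2.COLOR_RGB2GRAY)
m=g[200:245,195:380]; 
cc=cv2.HoughCircles(cv2.resize(m,None,fx=4,fy=4,interpolation=cv2.INTER_CUBIC),cv2.HOUGH_GRADIENT,1,100,param1=100,param2=20,minRadius=45,maxRadius=65)
if cc is not None:
  for x,y,R in sorted(cc[0].tolist()): u,v=195+(x+.5)/4-.5,200+(y+.5)/4-.5; print(u,v,R/4,np.round(atz(c,u,v,12),1))
E
```

```text
1 [453. -48.   8.] zmax [87.5 87.9 88.2 88.3 89.  89.8]
   44 [-0.3  0.5]   58 [-0.1  0.3]   72 [0.1 0.2]   86 [0.3 0.1]
2 [ 476. -176.    8.] zmax [73.8 74.2 74.5 74.8 75.1 75.6]
   44 [ 0.6 -3.8]   58 [ 0.4 -2. ]   72 [ 0.3 -0.2]   86 [0.2 1.6]
3 [ 467. -280.    8.] zmax [59.6 59.8 60.3 60.5 60.9 61.6]
   44 [ 0.6 -4. ]   58 [ 0.6 -0.7]   72 [0.6 2.6]   86 [0.5 5.9]
clamp [471. 170.   8.] zmax [44.7 45.2 45.7 46.  46.6 47.9]
   44 [ 1.9 -4.8]   58 [ 1.8 -8. ]   72 [  1.7 -11.3]   86 [  1.6 -14.5]
stop [ 599.3 -156.    57. ]
strip [605.1 172.5  17. ]
r0 [605.1 113.7  12. ]
r1 [604.7  44.1  12. ]
r2 [604.3 -26.2  12. ]
r3 [604.  -96.4  12. ]
tip [483. 226. 141.] turq [384.43920571 238.1535771 ] blue [494.64633718  38.88349256]
233.75 219.0 13.824999809265137 [606.1 114.3  12. ]
268.5 220.75 14.175000190734863 [604.2  44.1  12. ]
303.25 221.5 13.824999809265137 [604.3 -25.7  12. ]
338.25 222.75 12.25 [603.5 -95.9  12. ]
```

The heights settle which bush is which:

| Bush | Position (mm) | Target mark (mm) |
|---|---|---|
| d | (453,-48) | (605,114) |
| c | (476,-176) | (604.5,44) |
| b | (467,-280) | (604,-26) |
| a (in the clamp) | (471,170) | (603.5,-96) |

First I'll travel to the clamp with the gripper shut.

```bash
python3 -m pendant '[[[-2.4,-2.1,0],[0,0,0]],[[-2.4,-2.1,0],[0,0,0]],[[-2.4,-2.1,0],[0,0,0]],[[-2.4,-2.1,0],[0,0,0]],[[-2.4,-2.1,0],[0,0,0]],[[-2.4,-2.1,0],[0,0,0]],[[-2.4,-2.1,0],[0,0,0]],[[-2.4,-2.1,0],[0,0,0]],[[-2.4,-2.1,0],[0,0,0]],[[-2.4,-2.1,0],[0,0,0]],[[-2.4,-2.1,0],[0,0,0]],[[-2.4,-2.1,0],[0,0,0]]]' 1
python3 -m pendant '[[[-2.4,-2.1,0],[0,0,0]],[[-2.4,-2.1,0],[0,0,0]],[[-2.4,-2.1,0],[0,0,0]],[[-2.4,-2.1,0],[0,0,0]],[[-2.4,-2.1,0],[0,0,0]],[[0,0,0],[0,0,0.12]],[[0,0,0],[0,0,0.12]],[[0,0,0],[0,0,0.12]],[[0,0,0],[0,0,0.12]],[[0,0,0],[0,0,0.12]],[[0,0,0],[0,0,0.12]],[[0,0,0],[0,0,0.12]]]'
python3 -m pendant '[[[0,0,0],[0,0,0.12]],[[0,0,0],[0,0,0.12]],[[0,0,0],[0,0,0.12]],[[0,0,0],[0,0,0.12]],[[0,0,0],[0,0,0.12]],[[0,0,0],[0,0,0.1]],[[0,0,0],[0,0,0]]]'
```

```text
time_s: 1.1
tcp_pos: [378.6, 312.1, 303.7]
ee_rot: [[-0.968, 0.249, -0.0], [0.249, 0.968, -0.0], [0.0, -0.0, -1.0]]
wrist_force: [0.4, 0.8, -0.1]
width: -0.004
finger_force: 0.0
time_s: 2.1
tcp_pos: [467.9, 182.0, 303.5]
ee_rot: [[-0.456, 0.89, -0.001], [0.89, 0.456, -0.0], [-0.0, -0.001, -1.0]]
wrist_force: [-0.2, -0.2, 0.9]
width: -0.001
finger_force: 0.0
time_s: 2.68
tcp_pos: [467.9, 182.0, 303.5]
ee_rot: [[0.222, 0.975, -0.001], [0.975, -0.222, -0.0], [-0.0, -0.001, -1.0]]
wrist_force: [-1.0, -0.3, -0.2]
width: 0.005
finger_force: 0.0
```

```bash
python3 - <<'E'
from h import *
c=snap('wrist','w1'); print(c['xyz'],np.round(c['attitude'],3).tolist())
E
```

```text
[482.54038642 252.41564974 372.92464543] [[0.975, -0.214, -0.063], [-0.223, -0.935, -0.276], [0.0, 0.283, -0.959]]
```

View pics/w1.png

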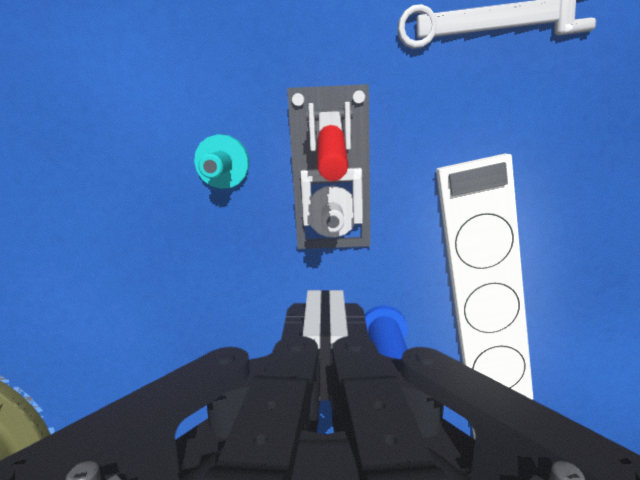

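The wrist view shows the handle tip at (334,165), bush a's flange at (331,212) with its top at (335,220), and the fingers aligned at u≈326.

```bash
python3 - <<'E'
from h import *
c=np.load('pics/w1.npz')
print('a top',atz(c,335,220,44),'flange',atz(c,330.5,212,8),'tip',atz(c,334,165,141),'tipd',atd(c,334,165))
for q in[(484.5,241),(492,307),(499,367.5)]: print(np.round(atz(c,*q,12),1))
print('blue flange',atz(c,386,330,8))
print([np.round(proj(c,p)) for p in ([471,169,8],[483,224,141])])
E
```

```text
a top [472.89855744 171.88868418  44.        ] flange [469.42125095 171.45773575   8.        ] tip [482.14331029 227.24378341 141.        ] tipd [482.14312246 227.23187638 140.89029283]
[603.8 113.2  12. ]
[603.2  43.9  12. ]
[602.6 -26.   12. ]
blue flange [497.44328524  39.68108816   8.        ]
[array([333., 214.]), array([337., 170.])]
```

```bash
python3 -m pendant '[[[0,0.4,2.8],[0,0,0]],[[0,0,3],[0,0,0]],[[0,0,3],[0,0,0]],[[0,0,3],[0,0,0]],[[1,0,0],[0,0,0]],[[1,0,0],[0,0,0]],[[1,0,0],[0,0,0]],[[1,0,0],[0,0,0]],[[1,0,0],[0,0,0]],[[1,0,0],[0,0,0]],[[1,0,0],[0,0,0]],[[1,0,0],[0,0,0]]]'
python3 -m pendant '[[[1,0,0.4],[0,0,0]],[[1,0,0.4],[0,0,0]],[[1,0,0.4],[0,0,0]],[[1,0,0.4],[0,0,0]],[[1,0,0.2],[0,0,0]],[[1,0,0],[0,0,0]],[[0,0,0],[0,0,0]]]'
```

```text
time_s: 3.73
tcp_pos: [489.9, 260.6, 186.4]
ee_rot: [[0.219, 0.976, 0.001], [0.976, -0.219, 0.001], [0.001, 0.0, -1.0]]
wrist_force: [0.1, -0.5, -0.1]
width: -0.004
finger_force: 0.3
time_s: 4.32
tcp_pos: [502.6, 320.7, 167.7]
ee_rot: [[0.217, 0.976, 0.0], [0.976, -0.217, 0.001], [0.001, -0.0, -1.0]]
wrist_force: [0.1, 0.5, -0.1]
width: -0.001
finger_force: 0.0
```

```bash
python3 -m pendant '[[[0,0,-3],[0,0,0]],[[0,0,-3],[0,0,0]],[[0,0,-3],[0,0,0]],[[-2,0,-1],[0,0,0]],[[-3,0,0],[0,0,0]],[[-3,0,0],[0,0,0]],[[-3,0,0],[0,0,0]],[[-3,0,0],[0,0,0]],[[-1.3,0.2,0],[0,0,0]],[[0,0,0],[0,0,0]]]' -1
python3 - <<'E'
from h import *
c=snap('wrist','w2');s=snap('side','s2')
a=c['image'][:320,200:460,::-1]; b=s['image'][270:430,220:400,::-1]
o=np.zeros((600,800,3),np.uint8); o[:492,:400]=cv2.resize(a,(400,492)); o[:356,400:]=cv2.resize(b,(400,356))
cv2.imwrite('pics/c2.png',o)
E
```

```text
time_s: 5.15
tcp_pos: [471.5, 164.2, 268.6]
ee_rot: [[0.225, 0.974, 0.001], [0.974, -0.225, 0.0], [0.0, 0.001, -1.0]]
wrist_force: [0.9, -0.3, 0.6]
width: 1.003
finger_force: 0.0
```

View pics/c2.png

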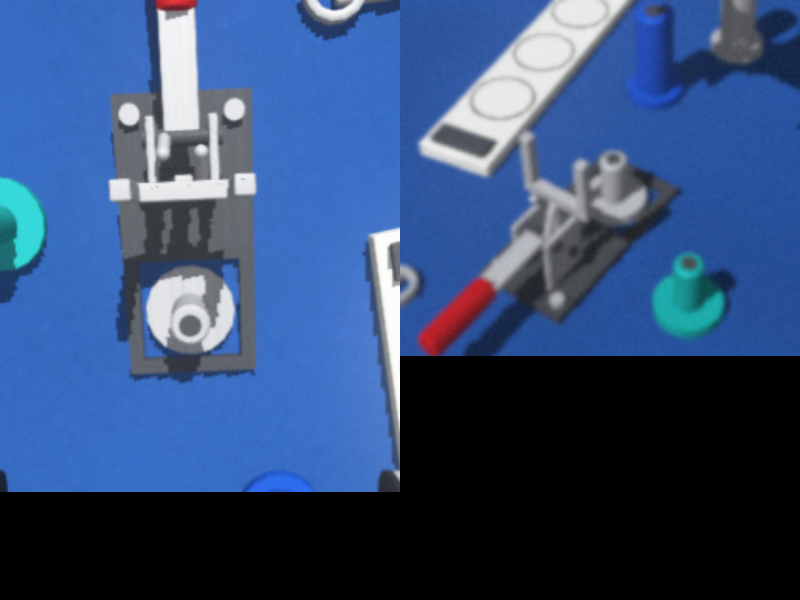

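The clamp is open. The handle lies over and the fork stands upright at crop (183,187). Bush a's top is at crop (189,323), flange centre (191,309).

```bash
python3 - <<'E'
from h import *
c=np.load('pics/w2.npz'); f=1/1.538
g=lambda x,y:(200+x*f,y*f)
a=atz(c,*g(189,323),44)[:2]; b=atz(c,*g(191,309),8)[:2]; print('a',a,b)
for q in [(120,190),(244,184),(183,188)]: print('fork',np.round(atd(c,*g(*q))))
s=r.sense(); R=s['ee_rot']; d=np.r_[(a+b)/2,0]-np.r_[s['tcp_pos'][:2],0]; print('tool shift cm',(R.T@d)/10, s['tcp_pos'])
E
```

```text
a [470.72607663 172.27235973] [471.63405419 171.93398293]
fork [460. 239. 102.]
fork [505. 230. 103.]
fork [483. 234.  61.]
tool shift cm [ 0.34701342 -0.1063224   0.00052837] [471.45405842 168.4841615  268.43456425]
```

```bash
python3 -m pendant '[[[0.4,-0.1,3.5],[0,0,0]],[[0,0,3.5],[0,0,0]],[[0,0,3.5],[0,0,0]],[[0,0,3.5],[0,0,0]],[[0,0,2.5],[0,0,0]],[[0,0,1.7],[0,0,0]],[[0,0,0],[0,0,0]],[[0,0,0],[0,0,0]]]'
python3 -m pendant '[[[0,0,0],[0,0,0]],[[0,0,0],[0,0,0]],[[0,0,0],[0,0,0]],[[0,0,0],[0,0,0]],[[0,0,0],[0,0,0]],[[0,0,0],[0,0,0]],[[0,0,0],[0,0,0]],[[0,0,0],[0,0,0]]]' 1
```

```text
time_s: 5.92
tcp_pos: [470.7, 173.4, 85.2]
ee_rot: [[0.217, 0.976, -0.002], [0.976, -0.217, -0.001], [-0.001, -0.001, -1.0]]
wrist_force: [0.1, -0.0, 0.2]
width: 1.001
finger_force: 0.0
time_s: 6.58
tcp_pos: [471.6, 172.5, 86.8]
ee_rot: [[0.219, 0.976, 0.001], [0.976, -0.219, 0.001], [0.001, 0.001, -1.0]]
wrist_force: [-1.2, -0.0, 5.7]
width: 0.209
finger_force: 58.7
```

```bash
python3 -m pendant '[[[0,0,-1],[0,0,0]],[[0,0,-3],[0,0,0]],[[0,0,-3.5],[0,0,0]],[[0,0,-3.5],[0,0,0]],[[0,0,-2],[0,0,0]],[[0,0,0],[0,0,-0.11]],[[0,0,0],[0,0,-0.11]],[[-3,1.5,0],[0,0,0]],[[-3,1.5,0],[0,0,0]],[[-3,1.5,0],[0,0,0]],[[-3,1.5,0],[0,0,0]],[[-3,1.5,0],[0,0,0]]]'
python3 -m pendant '[[[-3,1.5,0],[0,0,0]],[[-3,1.5,0],[0,0,0]],[[-3,1.5,0],[0,0,0]],[[-2.9,1.2,0],[0,0,0]],[[0,0,0],[0,0,0]],[[0,0,0],[0,0,0]],[[0,0,0],[0,0,0]]]'
python3 - <<'E'
from h import *
snap('wrist','w3');s=r.sense(); print(s['tcp_pos'],np.round(s['ee_rot'],3))
c=np.load('pics/w3.npz'); cv2.imwrite('pics/c3.png',c['image'][:,:,::-1])
E
```

```text
time_s: 7.58
tcp_pos: [546.0, 20.6, 216.3]
ee_rot: [[0.001, 1.0, -0.0], [1.0, -0.001, 0.0], [0.0, -0.0, -1.0]]
wrist_force: [0.4, 0.4, -1.7]
width: 0.211
finger_force: 58.8
time_s: 8.17
tcp_pos: [602.4, -96.3, 215.7]
ee_rot: [[0.001, 1.0, -0.001], [1.0, -0.001, 0.001], [0.001, -0.001, -1.0]]
wrist_force: [0.4, 0.8, -1.1]
width: 0.213
finger_force: 58.9
[602.43027386 -95.3750366  215.68233731] [[-0.     1.    -0.001]
 [ 1.     0.     0.001]
 [ 0.001 -0.001 -1.   ]]
```

View pics/c3.png

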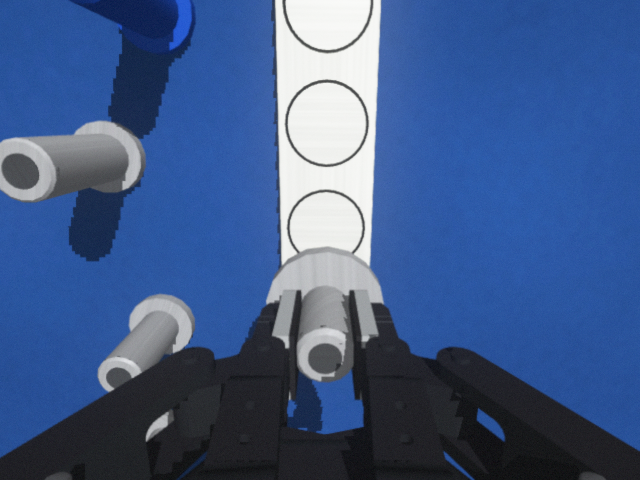

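Bush a is held upright with its flange edge spanning u≈266–384 at v≈300. The ring centres are at about (326,228), (327,123) and (328,10).

```bash
python3 - <<'E'
from h import *
c=np.load('pics/w3.npz')
for q in[(326,226.5),(327,123),(328.5,8)]: print(np.round(atz(c,*q,12),1))
g=cv2.cvtColor(c['image'],cv2.COLOR_RGB2GRAY)
for rr in (c['image'][226],c['image'][123]):
    pass
# ring extents along row: dark pixels inside rail
for v in (226,123,8):
    row=g[v].astype(int); ks=[u for u in range(270,385) if row[u]<120]; print(v,ks)
for u in (326,327):
    col=g[:260,u].astype(int); print(u,[v for v in range(260) if col[v]<120])
# flange top edge/back in z plane 137 (top of flange)
print('flange top far edge',atz(c,327,248,137),'L',atz(c,266,300,133),'R',atz(c,384,300,133), 'barrel top',atz(c,325,357,173))
E
```

```text
[601.6 -95.5  12. ]
[602.4 -25.8  12. ]
[603.4  40.6  12. ]
226 [270, 271, 272, 273, 274, 275, 276, 277, 278, 279, 288, 363, 364, 372, 373, 374, 375, 376, 377, 378, 379, 380, 381, 382, 383, 384]
123 [270, 271, 272, 273, 274, 275, 276, 277, 286, 287, 367, 376, 377, 378, 379, 380, 381, 382, 383, 384]
8 [270, 271, 272, 273, 274, 283, 284, 285, 370, 371, 381, 382, 383, 384]
326 [50, 51, 52, 80, 81, 165, 166, 190, 191]
327 [50, 51, 52, 80, 81, 165, 166, 190, 191]
flange top far edge [601.84491539 -71.42756096 137.        ] L [576.68208581 -95.15091558 133.        ] R [625.33896852 -95.24725648 133.        ] barrel top [601.03606169 -96.26323051 173.        ]
```

```bash
python3 -m pendant '[[[0,0.05,3],[0,0,0]],[[0,0,3.3],[0,0,0]],[[0,0,3],[0,0,0]],[[0,0,1.5],[0,0,0]],[[0,0,0.7],[0,0,0]],[[0,0,0],[0,0,0]],[[0,0,0],[0,0,0]],[[0,0,0],[0,0,0]]]'
```

```text
time_s: 8.88
tcp_pos: [604.0, -95.8, 101.9]
ee_rot: [[-0.001, 1.0, 0.002], [1.0, 0.001, 0.001], [0.001, 0.002, -1.0]]
wrist_force: [0.2, 0.5, -1.5]
width: 0.214
finger_force: 59.2
```

```bash
python3 -m pendant '[[[0,0,0.2],[0,0,0]],[[0,0,0],[0,0,0]]]'
python3 -m pendant '[[[0,0,0.1],[0,0,0]],[[0,0,0],[0,0,0]]]'
```

```text
time_s: 9.05
tcp_pos: [603.5, -96.5, 99.2]
ee_rot: [[0.0, 1.0, 0.001], [1.0, -0.0, 0.0], [0.0, 0.001, -1.0]]
wrist_force: [-0.2, 0.4, -1.7]
width: 0.208
finger_force: 59.2
time_s: 9.22
tcp_pos: [603.6, -96.6, 98.9]
ee_rot: [[0.001, 1.0, 0.001], [1.0, -0.001, 0.001], [0.001, 0.001, -1.0]]
wrist_force: [-2.2, 0.9, 4.9]
width: 0.212
finger_force: 59.8
```

```bash
python3 -m pendant '[[[0,0,0],[0,0,0]],[[0,0,0],[0,0,0]],[[0,0,0],[0,0,0]],[[0,0,0],[0,0,0]],[[0,0,-1],[0,0,0]],[[0,0,-3],[0,0,0]],[[0,0,-3.5],[0,0,0]],[[0,0,-3.5],[0,0,0]],[[0,0,-3],[0,0,0]],[[-1.5,-1.2,-3],[0,0,0]],[[-2.8,-2.1,0],[0,0,0]],[[-2.8,-2.1,0],[0,0,0]]]' -1
python3 -m pendant '[[[-2.8,-2.1,0],[0,0,0]],[[-2.8,-2.1,0],[0,0,0]],[[-2.8,-2.1,0],[0,0,0]],[[-2.8,-2.0,0],[0,0,0]],[[0,0,0],[0,0,0]],[[0,0,0],[0,0,0]],[[0,0,0],[0,0,0]]]'
python3 - <<'E'
from h import *
c=snap('wrist','w4');s=r.sense(); print(s['tcp_pos'])
cv2.imwrite('pics/c4.png',c['image'][:,:,::-1])
E
```

```text
time_s: 10.22
tcp_pos: [550.2, -168.1, 271.1]
ee_rot: [[-0.002, 1.0, 0.006], [1.0, 0.002, -0.001], [-0.001, 0.006, -1.0]]
wrist_force: [-0.2, -1.3, 0.3]
width: 0.997
finger_force: 0.0
time_s: 10.8
tcp_pos: [466.4, -279.5, 268.4]
ee_rot: [[0.001, 1.0, 0.001], [1.0, -0.001, 0.001], [0.001, 0.001, -1.0]]
wrist_force: [-0.4, 1.0, 0.8]
width: 0.999
finger_force: 0.0
[ 466.87053337 -278.75568582  268.23630741]
```

View pics/c4.png

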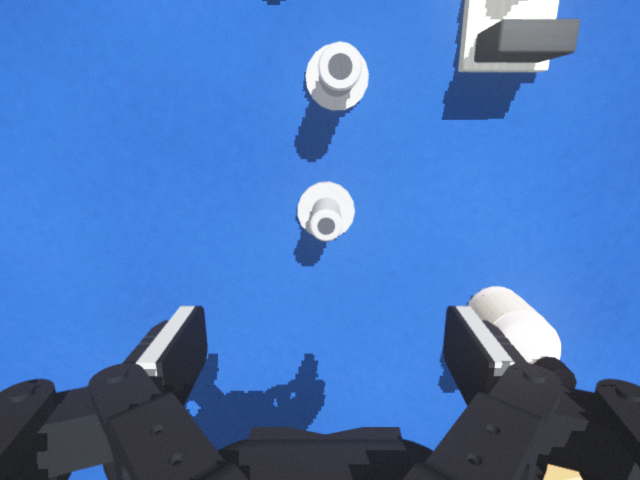

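Wrist view: bush b's flange is at (326,211) with its top at (326,226). Bush c's flange is at (337,76) with its top at (340,67). The bottle is off to the right at (515,325).

```bash
python3 - <<'E'
from h import *
c=np.load('pics/w4.npz')
print('b',atz(c,326,225.5,58),atz(c,326,211,8),'c',atz(c,340,67,72),atz(c,337,76,8),'bottle',atz(c,495,305,8))
E
```

```text
b [ 466.1693164  -279.79161519   58.        ] [ 466.37540696 -280.1821323     8.        ] c [ 474.85185982 -176.27913733   72.        ] [ 474.95408343 -175.10835211    8.        ] bottle [ 617.67861184 -366.77202034    8.        ]
```

```bash
python3 -m pendant '[[[-0.1,0,3.5],[0,0,0]],[[0,0,3.5],[0,0,0]],[[0,0,3.5],[0,0,0]],[[0,0,3.5],[0,0,0]],[[0,0,2.2],[0,0,0]],[[0,0,1.4],[0,0,0]],[[0,0,0],[0,0,0]],[[0,0,0],[0,0,0]],[[0,0,0],[0,0,0]]]'
python3 -m pendant '[[[0,0,0],[0,0,0]],[[0,0,0],[0,0,0]],[[0,0,0],[0,0,0]],[[0,0,0],[0,0,0]],[[0,0,0],[0,0,0]],[[0,0,0],[0,0,0]],[[0,0,0],[0,0,0]],[[0,0,0],[0,0,0]]]' 1
```

```text
time_s: 11.6
tcp_pos: [467.4, -280.5, 92.9]
ee_rot: [[-0.001, 1.0, 0.002], [1.0, 0.001, -0.001], [-0.001, 0.002, -1.0]]
wrist_force: [0.3, 0.2, -0.1]
width: 0.998
finger_force: 0.0
time_s: 12.27
tcp_pos: [466.5, -280.8, 92.5]
ee_rot: [[0.001, 1.0, 0.001], [1.0, -0.001, 0.0], [0.0, 0.001, -1.0]]
wrist_force: [-0.7, 0.6, 5.8]
width: 0.266
finger_force: 58.8
```

```bash
python3 -m pendant '[[[0,0,-1],[0,0,0]],[[0,0,-3],[0,0,0]],[[0,0,-3.5],[0,0,0]],[[0,0,-3.5],[0,0,0]],[[1.5,0.9,-2],[0,0,0]],[[3,1.6,0],[0,0,0]],[[3,1.6,0],[0,0,0]],[[3,1.6,0],[0,0,0]],[[3,1.6,0],[0,0,0]],[[3,1.6,0],[0,0,0]],[[3,1.6,0],[0,0,0]],[[3,1.6,0],[0,0,0]]]'
python3 -m pendant '[[[2.9,1.6,0],[0,0,0]],[[0,0,0],[0,0,0]],[[0,0,0],[0,0,0]],[[0,0,0],[0,0,0]],[[0,0,0],[0,0,0]]]'
python3 - <<'E'
from h import *
c=snap('wrist','w5');P=[]
for _ in range(1): s=r.sense(); print(s['tcp_pos'])
g=cv2.cvtColor(c['image'],cv2.COLOR_RGB2GRAY)
e=proj(c,[602.5,-26,12]); f=proj(c,[602.5,44,12]); print(e,f)
for q in (e,f):
    u,v=map(int,q); print([x for x in range(u-60,u+60) if g[v,x]<120],[y for y in range(max(v-60,0),v+60) if g[y,u]<120])
E
```

```text
time_s: 13.27
tcp_pos: [587.4, -54.4, 221.9]
ee_rot: [[0.001, 1.0, -0.001], [1.0, -0.001, 0.0], [0.0, -0.001, -1.0]]
wrist_force: [0.5, -0.1, -2.3]
width: 0.267
finger_force: 59.2
time_s: 13.68
tcp_pos: [602.7, -28.6, 221.9]
ee_rot: [[0.003, 1.0, -0.001], [1.0, -0.003, -0.001], [-0.001, -0.001, -1.0]]
wrist_force: [0.4, -0.5, -2.4]
width: 0.268
finger_force: 59.3
[602.77625763 -28.70148552 221.96539485]
(np.float64(326.57091163207343), np.float64(221.36059167489353)) (np.float64(326.2192818377168), np.float64(119.02041748209913))
[266, 267, 268, 269, 270, 271, 272, 273, 274, 275, 276, 277, 278, 279, 280, 281, 289, 362, 363, 372, 373, 374, 375, 376, 377, 378, 379, 380, 381, 382, 383, 384, 385] [161, 185, 186]
[266, 267, 268, 269, 270, 271, 272, 273, 274, 275, 276, 277, 278, 286, 287, 366, 367, 376, 377, 378, 379, 380, 381, 382, 383, 384, 385] [76, 77, 78, 160, 161]
```

```bash
python3 - <<'E'
from h import *
for n,L in(('w5',[(185.5,-27.5),(160.5,27.5),(77,-27.5)]),('w3',[(190.5,-27.5),(165.5,27.5),(80.5,-27.5)])):
    c=np.load(f'pics/{n}.npz'); print(n,[round(atz(c,326,v,12)[1]+o,1) for v,o in L])
E
```

```text
w5 [np.float64(-27.8), np.float64(44.4), np.float64(42.4)]
w3 [np.float64(-97.6), np.float64(-25.7), np.float64(-27.5)]
```

```bash
python3 -m pendant '[[[0.2,0.08,3],[0,0,0]],[[0,0,3.3],[0,0,0]],[[0,0,3],[0,0,0]],[[0,0,1.5],[0,0,0]],[[0,0,0.6],[0,0,0]],[[0,0,0],[0,0,0]],[[0,0,0],[0,0,0]],[[0,0,0.2],[0,0,0]],[[0,0,0],[0,0,0]]]'
python3 -m pendant '[[[0,0,0.1],[0,0,0]],[[0,0,0],[0,0,0]]]'
```

```text
time_s: 14.48
tcp_pos: [605.1, -25.1, 107.4]
ee_rot: [[0.001, 1.0, 0.003], [1.0, -0.001, 0.0], [0.0, 0.003, -1.0]]
wrist_force: [0.1, 0.5, -1.7]
width: 0.267
finger_force: 59.4
time_s: 14.65
tcp_pos: [604.5, -24.8, 105.6]
ee_rot: [[0.001, 1.0, 0.001], [1.0, -0.001, 0.0], [0.0, 0.001, -1.0]]
wrist_force: [-0.1, 0.1, -1.7]
width: 0.263
finger_force: 59.4
```

```bash
for i in 1 2 3; do python3 -m pendant '[[[0,0,0],[0,0,0]]]' | sed -n 2p; done
```

```text
tcp_pos: [604.4, -24.8, 105.3]
tcp_pos: [604.3, -24.8, 105.2]
tcp_pos: [604.3, -24.8, 105.1]
```

```bash
python3 -m pendant '[[[-0.15,-0.05,0],[0,0,0]],[[0,0,0],[0,0,0]],[[0,0,0.1],[0,0,0]],[[0,0,0],[0,0,0]],[[0,0,0],[0,0,0]]]'
```

```text
time_s: 15.32
tcp_pos: [603.8, -26.7, 104.5]
ee_rot: [[0.001, 1.0, 0.0], [1.0, -0.001, 0.0], [0.0, 0.0, -1.0]]
wrist_force: [-2.4, 0.5, 3.8]
width: 0.264
finger_force: 60.0
```

```bash
python3 -m pendant '[[[0,0,0],[0,0,0]],[[0,0,0],[0,0,0]],[[0,0,0],[0,0,0]],[[0,0,0],[0,0,0]],[[0,0,-1],[0,0,0]],[[0,0,-3],[0,0,0]],[[0,0,-3.5],[0,0,0]],[[0,0,-3.5],[0,0,0]],[[0,0,-3],[0,0,0]],[[-2,-1.8,-2.4],[0,0,0]],[[-2.6,-2.2,0],[0,0,0]],[[-2.6,-2.2,0],[0,0,0]]]' -1
python3 -m pendant '[[[-2.6,-2.2,0],[0,0,0]],[[-2.6,-2.2,0],[0,0,0]],[[-2.5,-2.2,0],[0,0,0]],[[0,0,0],[0,0,0]],[[0,0,0],[0,0,0]],[[0,0,0],[0,0,0]],[[0,0,0],[0,0,0]]]'
python3 - <<'E'
from h import *
c=snap('wrist','w6');s=r.sense(); print(s['tcp_pos'])
cv2.imwrite('pics/c6.png',c['image'][:,:,::-1])
E
```

```text
time_s: 16.32
tcp_pos: [542.1, -98.9, 270.7]
ee_rot: [[-0.001, 1.0, 0.005], [1.0, 0.001, -0.0], [-0.0, 0.005, -1.0]]
wrist_force: [0.7, 0.0, 0.3]
width: 0.999
finger_force: 0.0
time_s: 16.9
tcp_pos: [476.4, -174.1, 268.2]
ee_rot: [[-0.001, 1.0, 0.001], [1.0, 0.001, 0.0], [0.0, 0.001, -1.0]]
wrist_force: [0.6, -0.3, -0.1]
width: 1.003
finger_force: 0.0
[ 476.40898802 -173.95752138  268.03398488]
```

View pics/c6.png

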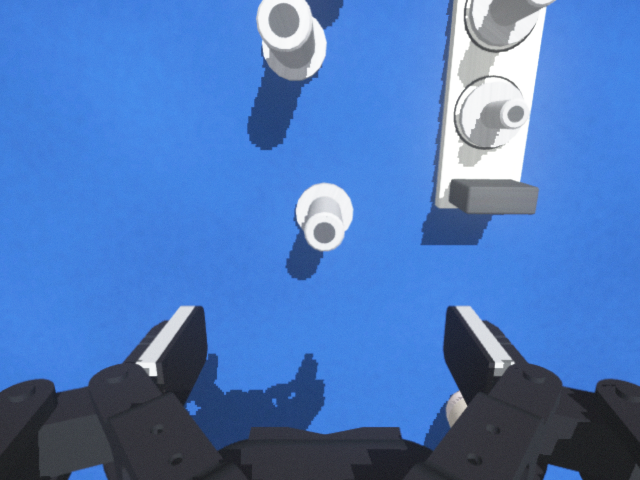

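Bush c's flange is at (325,211) and its top at (324,233). Bush a stands centred on its ring at about (490,112).

```bash
python3 - <<'E'
from h import *
c=np.load('pics/w6.npz')
print('c',atz(c,324,232.5,72),atz(c,324.5,211,8),'d',atz(c,284.5,21,86),atz(c,293,47,8))
E
```

```text
c [ 474.62255443 -175.68690219   72.        ] [ 474.96537028 -174.78289273    8.        ] d [452.62270789 -48.82787607  86.        ] [451.50839575 -49.69981002   8.        ]
```

```bash
python3 -m pendant '[[[-0.1,-0.1,3.5],[0,0,0]],[[0,0,3.5],[0,0,0]],[[0,0,3.5],[0,0,0]],[[0,0,3.4],[0,0,0]],[[0,0,2.1],[0,0,0]],[[0,0,1.1],[0,0,0]],[[0,0,0],[0,0,0]],[[0,0,0],[0,0,0]],[[0,0,0],[0,0,0]]]'
python3 -m pendant '[[[0,0,0],[0,0,0]],[[0,0,0],[0,0,0]],[[0,0,0],[0,0,0]],[[0,0,0],[0,0,0]],[[0,0,0],[0,0,0]],[[0,0,0],[0,0,0]],[[0,0,0],[0,0,0]],[[0,0,0],[0,0,0]]]' 1
```

```text
time_s: 17.7
tcp_pos: [476.0, -176.4, 98.4]
ee_rot: [[0.0, 1.0, 0.003], [1.0, -0.0, -0.001], [-0.001, 0.003, -1.0]]
wrist_force: [-0.4, -0.6, 0.9]
width: 0.999
finger_force: 0.0
time_s: 18.37
tcp_pos: [475.0, -176.3, 97.6]
ee_rot: [[0.001, 1.0, 0.001], [1.0, -0.001, 0.0], [0.0, 0.001, -1.0]]
wrist_force: [-0.6, 1.5, 6.2]
width: 0.313
finger_force: 59.0
```

```bash
python3 -m pendant '[[[0,0,-1],[0,0,0]],[[0,0,-3],[0,0,0]],[[0,0,-3.5],[0,0,0]],[[0,0,-3.5],[0,0,0]],[[1.0,0.5,-1.5],[0,0,0]],[[3,1.8,0],[0,0,0]],[[3,1.8,0],[0,0,0]],[[3,1.8,0],[0,0,0]],[[3,1.8,0],[0,0,0]],[[3,1.8,0],[0,0,0]],[[3,1.8,0],[0,0,0]],[[3,1.6,0],[0,0,0]]]'
python3 -m pendant '[[[0,0,0],[0,0,0]],[[0,0,0],[0,0,0]],[[0,0,0],[0,0,0]],[[0,0,0],[0,0,0]],[[0,0,0],[0,0,0]],[[0,0,0],[0,0,0]]]'
```

```text
time_s: 19.37
tcp_pos: [604.0, 45.1, 221.6]
ee_rot: [[0.001, 1.0, -0.001], [1.0, -0.001, -0.0], [-0.0, -0.001, -1.0]]
wrist_force: [0.8, -0.0, -2.6]
width: 0.313
finger_force: 59.7
time_s: 19.87
tcp_pos: [603.4, 42.2, 222.1]
ee_rot: [[0.003, 1.0, 0.0], [1.0, -0.003, 0.0], [0.0, 0.0, -1.0]]
wrist_force: [0.1, -0.5, -3.1]
width: 0.314
finger_force: 59.9
```

```bash
python3 -m pendant '[[[0,0,3],[0,0,0]],[[0,0,3.3],[0,0,0]],[[0,0,3],[0,0,0]],[[0,0,1.2],[0,0,0]],[[0,0,0.6],[0,0,0]],[[0,0,0],[0,0,0]],[[0,0,0],[0,0,0]],[[0,0,0],[0,0,0]],[[0,0,0],[0,0,0]],[[0,0,0],[0,0,0]]]'
```

```text
time_s: 20.7
tcp_pos: [604.3, 43.7, 111.8]
ee_rot: [[0.001, 1.0, 0.002], [1.0, -0.001, 0.0], [0.0, 0.002, -1.0]]
wrist_force: [-1.8, -0.2, -1.9]
width: 0.315
finger_force: 60.1
```

```bash
python3 -m pendant '[[[0,0,0.15],[0,0,0]],[[0,0,0],[0,0,0]],[[0,0,0],[0,0,0]]]';python3 -m pendant '[[[0,0,0.08],[0,0,0]],[[0,0,0],[0,0,0]],[[0,0,0],[0,0,0]]]'
```

```text
time_s: 20.95
tcp_pos: [604.0, 43.7, 109.6]
ee_rot: [[0.001, 1.0, 0.001], [1.0, -0.001, 0.0], [0.0, 0.001, -1.0]]
wrist_force: [0.6, 0.0, -1.3]
width: 0.31
finger_force: 60.2
time_s: 21.2
tcp_pos: [604.1, 43.7, 109.6]
ee_rot: [[0.001, 1.0, 0.001], [1.0, -0.001, 0.001], [0.001, 0.001, -1.0]]
wrist_force: [-2.1, 0.8, 5.8]
width: 0.31
finger_force: 60.7
```

```bash
python3 -m pendant '[[[0,0,0],[0,0,0]],[[0,0,0],[0,0,0]],[[0,0,0],[0,0,0]],[[0,0,0],[0,0,0]],[[0,0,-1],[0,0,0]],[[0,0,-3],[0,0,0]],[[0,0,-3.5],[0,0,0]],[[0,0,-3.5],[0,0,0]],[[0,0,-3],[0,0,0]],[[-1.3,-2.2,-2.2],[0,0,0]],[[-1.6,-2.6,0],[0,0,0]],[[-1.6,-2.6,0],[0,0,0]]]' -1
python3 -m pendant '[[[-1.6,-2.6,0],[0,0,0]],[[-1.6,-2.6,0],[0,0,0]],[[-1.5,-2.6,0],[0,0,0]],[[0,0,0],[0,0,0]],[[0,0,0],[0,0,0]],[[0,0,0],[0,0,0]],[[0,0,0],[0,0,0]]]'
python3 - <<'E'
from h import *
c=snap('wrist','w7');s=r.sense(); print(s['tcp_pos'])
cv2.imwrite('pics/c7.png',c['image'][:,:,::-1])
E
```

```text
time_s: 22.2
tcp_pos: [530.0, -1.9, 273.0]
ee_rot: [[0.001, 1.0, 0.004], [1.0, -0.001, 0.0], [0.0, 0.004, -1.0]]
wrist_force: [0.4, -0.8, 0.2]
width: 1.0
finger_force: 0.0
time_s: 22.78
tcp_pos: [452.5, -47.7, 271.0]
ee_rot: [[0.0, 1.0, 0.001], [1.0, -0.0, -0.0], [-0.0, 0.001, -1.0]]
wrist_force: [-0.2, -0.1, 0.9]
width: 0.997
finger_force: 0.0
[452.4478498  -47.60978292 270.84497609]
```

View pics/c7.png

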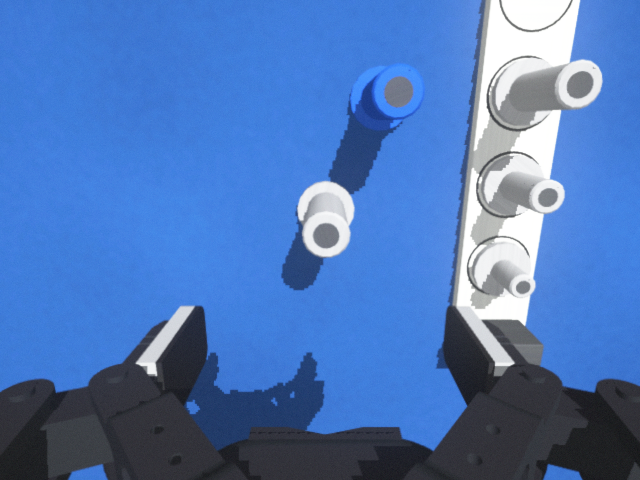

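Bush d's flange is at (326,210) and its top at (326,235). The blue look-alike at (390,95) is clear of the fingers. Bushes a, b and c stand on their rings.

```bash
python3 - <<'E'
from h import *
c=np.load('pics/w7.npz')
print('d',atz(c,326,235.5,86),atz(c,326,210,8))
E
python3 -m pendant '[[[-0.1,0,3.5],[0,0,0]],[[0,0,3.5],[0,0,0]],[[0,0,3.5],[0,0,0]],[[0,0,3.2],[0,0,0]],[[0,0,2.1],[0,0,0]],[[0,0,0.7],[0,0,0]],[[0,0,0],[0,0,0]],[[0,0,0],[0,0,0]],[[0,0,0],[0,0,0]]]'
```

```text
d [452.10454169 -48.29444296  86.        ] [452.40788514 -48.23360108   8.        ]
time_s: 23.58
tcp_pos: [453.2, -49.2, 107.1]
ee_rot: [[0.001, 1.0, 0.003], [1.0, -0.001, 0.0], [0.0, 0.003, -1.0]]
wrist_force: [0.2, -0.2, 1.1]
width: 0.998
finger_force: 0.0
```

```bash
python3 -m pendant '[[[0,0,0],[0,0,0]],[[0,0,0],[0,0,0]],[[0,0,0],[0,0,0]],[[0,0,0],[0,0,0]],[[0,0,0],[0,0,0]],[[0,0,0],[0,0,0]],[[0,0,0],[0,0,0]],[[0,0,0],[0,0,0]]]' 1
python3 -m pendant '[[[0,0,-1],[0,0,0]],[[0,0,-3],[0,0,0]],[[0,0,-3.5],[0,0,0]],[[0,0,-3.5],[0,0,0]],[[0,0,-2],[0,0,0]],[[1.2,1,0],[0,0,0]],[[2.5,2.4,0],[0,0,0]],[[2.5,2.4,0],[0,0,0]],[[2.5,2.4,0],[0,0,0]],[[2.5,2.4,0],[0,0,0]],[[2.5,2.4,0],[0,0,0]],[[2.5,2.2,0],[0,0,0]]]'
python3 -m pendant '[[[0,0,0],[0,0,0]],[[0,0,0],[0,0,0]],[[0,0,0],[0,0,0]],[[0,0,0],[0,0,0]],[[0,0,0],[0,0,0]],[[0,0,0],[0,0,0]]]'
```

```text
time_s: 24.25
tcp_pos: [452.3, -49.2, 106.3]
ee_rot: [[0.001, 1.0, 0.001], [1.0, -0.001, 0.0], [0.0, 0.001, -1.0]]
wrist_force: [0.3, 0.5, 5.5]
width: 0.357
finger_force: 58.9
time_s: 25.25
tcp_pos: [603.9, 113.8, 234.4]
ee_rot: [[0.001, 1.0, -0.003], [1.0, -0.001, -0.001], [-0.001, -0.003, -1.0]]
wrist_force: [1.1, 0.2, -5.4]
width: 0.363
finger_force: 60.9
time_s: 25.75
tcp_pos: [603.4, 111.5, 235.9]
ee_rot: [[0.003, 1.0, -0.0], [1.0, -0.003, 0.0], [0.0, -0.0, -1.0]]
wrist_force: [-0.1, -0.2, -4.3]
width: 0.355
finger_force: 61.5
```

```bash
python3 -m pendant '[[[0,0,3],[0,0,0]],[[0,0,3.5],[0,0,0]],[[0,0,3],[0,0,0]],[[0,0,1.3],[0,0,0]],[[0,0,0.7],[0,0,0]],[[0,0,0],[0,0,0]],[[0,0,0],[0,0,0]],[[0,0,0],[0,0,0]],[[0,0,0],[0,0,0]],[[0,0,0],[0,0,0]]]'
```

```text
time_s: 26.58
tcp_pos: [604.6, 112.8, 122.0]
ee_rot: [[0.001, 1.0, 0.002], [1.0, -0.001, 0.001], [0.001, 0.002, -1.0]]
wrist_force: [-0.4, 0.1, -5.0]
width: 0.363
finger_force: 61.5
```

```bash
python3 -m pendant '[[[0.07,0,0.25],[0,0,0]],[[0,0,0],[0,0,0]],[[0,0,0],[0,0,0]]]'; python3 -m pendant '[[[0,0,0.1],[0,0,0]],[[0,0,0],[0,0,0]],[[0,0,0],[0,0,0]]]'
```

```text
time_s: 26.83
tcp_pos: [604.2, 113.6, 118.5]
ee_rot: [[0.001, 1.0, 0.001], [1.0, -0.001, 0.0], [0.0, 0.001, -1.0]]
wrist_force: [0.5, 0.7, -3.0]
width: 0.358
finger_force: 61.6
time_s: 27.08
tcp_pos: [604.4, 113.5, 118.4]
ee_rot: [[0.001, 1.0, 0.001], [1.0, -0.001, 0.001], [0.001, 0.001, -1.0]]
wrist_force: [-1.8, -0.1, 5.1]
width: 0.357
finger_force: 62.2
```

Now I'll release bush d, lift, back off towards the robot and check.

```bash
python3 -m pendant '[[[0,0,0],[0,0,0]],[[0,0,0],[0,0,0]],[[0,0,0],[0,0,0]],[[0,0,0],[0,0,0]],[[0,0,-1],[0,0,0]],[[0,0,-3],[0,0,0]],[[0,0,-3.5],[0,0,0]],[[0,0,-3.5],[0,0,0]],[[0,0,-3.5],[0,0,0]],[[-2,0,-3],[0,0,0]],[[-3,-1,-2],[0,0,0]],[[-3,-1,-1],[0,0,0]]]' -1
python3 -m pendant '[[[-3,-1,0],[0,0,0]],[[-3,-1,0],[0,0,0]],[[-2,-1,0],[0,0,0]],[[0,0,0],[0,0,0]],[[0,0,0],[0,0,0]],[[0,0,0],[0,0,0]]]'
python3 - <<'E'
from h import *
c=snap('wrist','w8');t=snap('top','t8');s=snap('side','s8')
o=np.zeros((600,800,3),np.uint8); o[:300,:400]=cv2.resize(c['image'],(400,300))[:,:,::-1]; o[:300,400:]=cv2.resize(s['image'],(400,300))[:,:,::-1]
o[300:]=cv2.resize(t['image'][200:305,140:420,::-1],(800,300),interpolation=cv2.INTER_CUBIC)
cv2.imwrite('pics/c8.png',o)
E
```

```text
time_s: 28.08
tcp_pos: [584.8, 33.0, 326.5]
ee_rot: [[-0.001, 1.0, 0.006], [1.0, 0.001, 0.001], [0.001, 0.006, -1.0]]
wrist_force: [2.0, -0.8, 0.7]
width: 0.997
finger_force: 0.0
time_s: 28.58
tcp_pos: [553.9, -45.9, 322.7]
ee_rot: [[0.001, 1.0, 0.001], [1.0, -0.001, 0.001], [0.001, 0.001, -1.0]]
wrist_force: [0.4, 0.9, -0.5]
width: 1.003
finger_force: 0.0
```

View pics/c8.png

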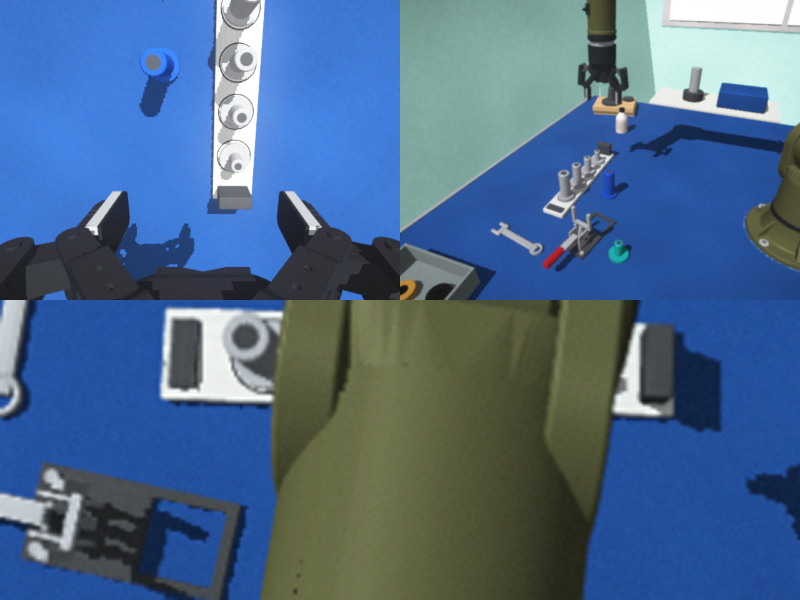

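All four bushes are standing in order and the clamp is open. I'll take one enlarged crop to check centring.

```bash
python3 - <<'E'
from h import *
a=np.load('pics/w8.npz')['image'][:290,330:430,::-1]
o=cv2.rotate(a,cv2.ROTATE_90_CLOCKWISE)
cv2.imwrite('pics/c9.png',cv2.resize(o,(800,276),interpolation=cv2.INTER_CUBIC))
E
```

```text
(no output)
```

View pics/c9.png

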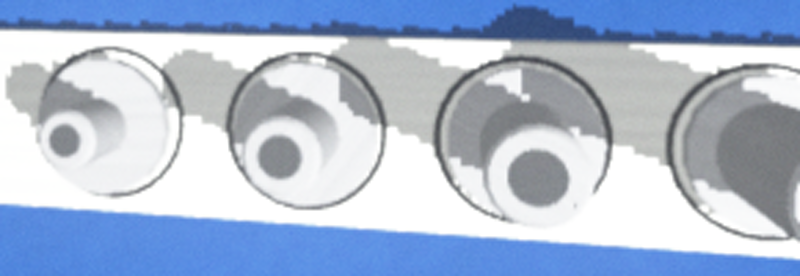

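The flanges sit centred in their rings within about 1 mm once parallax is allowed for, so I'm handing in.

```bash
python3 -c "
from rig import r
print(r.sign_off())"
```

```text
the job is handed in; nothing more can be done
None
```

I handed the job in at about 29 s: the clamp is open, and all four bushes stand on their ring marks (within about 1 mm), shortest next to the tall end stop and tallest farthest from it; nothing was knocked over, and the bottle and wrench were not touched.

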